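# Hang the loaded weighing pan on the spring balance

## Task

Pick up the weighing pan with the resin cube in it by the upright tongue of its hanger and hang its hook on the spring balance's rod, between the two collars. The load sits off-centre and the rod sinks under it, so keep hold while you let the weight down and let the pan lean to its own balance; only then let go, so gently that it neither drops nor swings. Keep the cube in the pan, and leave the other things on the counter where they are.

Things in the scene. Friction and masses are not known exactly. Their poses are not given: they have to be found in the camera images.
- pan_grip (a point): Grip point of the weighing pan: centre of the top of its upright grey plastic tongue, 20 mm (x) by 10 mm (y), which rises 155 mm from the tray's -x rim. 137 mm above the pan's underside, 18 mm below the tongue's top. Axes: z up, x from tongue to hook, y across: grasp along y over the 10 mm. An arm 10 mm wide (y), 12 mm high, starting 5 mm lower, runs in +x to the hook.
- pan_hook (a point): Hook at the arm's end: an inverted V (45 degree slopes, open below) running along y, 18 mm wide (y), 35 mm across its mouth, which is 21 mm below this point. This point is where the rod's axis lies when the hook is seated; 48 mm in +x from pan_grip, 22 mm below it, 115 mm above the pan's underside. Axes as pan_grip.
- pan: The whole pan, standing on the counter: steel tray 128 mm (x, from -48 to +80) by 70 mm (y), rim 17 mm high, floor 3 mm, on a C-shaped hanger. Origin: underside, straight below pan_hook; axes as pan_grip. About 0.22 kg (varies by half); empty, its weight acts some 6 mm to the +x side of the hook, 90 mm below it.
- cube_center (a point): Centre of the translucent blue resin cube, 44 mm on edge, loose in the tray on the +x side of the hook; about 0.09 kg, varying by half either way. It pulls that side down: hanging freely, pan and cube lean about the rod by some 3 to 18 degrees, +x end down (a positive turn about the pan's y), differing from case to case.
- seat (a point): Axis of the balance's level steel rod (10 mm diameter) half-way between its two collars (22 mm discs, 32 mm gap), where the hook goes; 215 mm above the counter unloaded. y along the rod from the column to the free end 38 mm away, z up. Hang the pan with its x along this x (tongue on the -x side). The rod is sprung: it sinks straight down, level, 8 mm per N, 50 mm at most.
- rod: The sprung rod with its collars and its black carriage (36 mm block on the column); origin and axes as seat.
- stand: Fixed balance stand: grey base plate 130 by 190 mm, 10 mm thick, and a square column of 24 mm, 250 mm high, its axis 115 mm from the seat in -y. Origin on the counter straight below seat.
- cup: Frosted glass cup, 72 mm across, 85 mm high; bystander. Origin at the centre of its underside.
- flashlight: Black UV flashlight lying on the counter, 116 mm long, 36 mm high; bystander. Origin at the centre of its underside.
- scraper: Flat grey plastic scraper, 137 mm long; bystander. Origin at the centre of its underside.
- resin_bottle: White bottle, 56 mm across, 130 mm high; bystander. Origin at the centre of its underside.
- puck: Blue resin disc, 52 mm across, 18 mm high; bystander. Origin at the centre of its underside.
- tape: Roll of paper tape lying flat, 80 mm across, 20 mm high; bystander. Origin at the centre of its underside.
- mould: White open casting mould, 90 mm square, 30 mm high; bystander. Origin at the centre of its underside.
Not all that is in view belongs to the job. Several things look just like the part that bears cube_center: the one meant starts farthest to the robot's left.

How it is judged (in metres and radians):
On the way:
1. the hook bears on the rod while the pan is still held (distance between pan_hook and seat below 0.012 m and contact force between rod and pan above 1 N and contact force between the fingers and pan above 0.5 N), for 0.3 s.
At the end, for the whole second after the job is handed in: The pan hangs by its hook on the balance rod between the collars (hook centre within 12 mm of the seat, rod carrying over 1 N, pan across the rod within 0.25 rad, leaning less than 0.4 rad, clear of the base), with the cube lying in its tray, released and at rest (under 0.03 m/s and 0.2 rad/s) (distance between pan_hook and seat below 0.012 m and contact force between rod and pan above 1 N and x of cube_center in the frame of pan_hook between -0.03 and 0.07 m and y of cube_center in the frame of pan_hook between -0.03 and 0.03 m and z of cube_center in the frame of pan_hook between -0.1 and -0.075 m and angle between pan's own z axis and vertical below 0.4 rad and angle between the y axis of pan and the y axis of rod, either way round below 0.25 rad and height (world z) of pan above 0.035 m and linear speed of pan below 0.03 m/s and angular speed of pan below 0.2 rad/s); the robot touches nothing.
It fails at once if the pan swings or drops when let go (not held, and faster than 0.5 rad/s or 0.06 m/s) (contact force between the fingers and pan below 0.1 N and (angular speed of pan above 0.5 rad/s or linear speed of pan above 0.06 m/s)).
It fails at once if another thing on the counter is moved by more than 20 mm (distance of any of cup, flashlight, scraper, resin_bottle, puck, tape, mould from where it was at the start of the episode above 0.02 m).
It also fails if it takes over 59 s, if anything falls off the work surface, if the arm or the gripper's body presses on something with over 40 N, if the wrist force passes 120 N, or if a joint passes its speed limit or range.

## Robot

A 6-joint arm with a two-finger parallel gripper is mounted at the origin on the work surface. World frame = base frame: x ahead of the robot, y to its left, z up, the work surface at z = 0. Lengths are in mm, angles in rad, forces in N, time in s.
With the tool pointing down it reaches from about 275 to 750 mm from the base axis. Payload 10.2 kg.
Tool frame: the origin (TCP) lies between the finger pads; the fingertips stand 11 mm ahead of it and the grasp point (between the pads) lies 8 mm behind it; z points along the fingers, y is the line along which they close (so a half turn about z gives the same grasp; the last joint's range is limited). The gripper opens to 85 mm and grips with 20 to 120 N. Pads are 22 mm wide; open, the fingers measure 114 mm over their backs; the gripper's body (76 mm by 85 mm) begins 54 mm behind the grasp point. The pads swing forward as they close: fully open they stand 13 mm farther back than shut.
Start: joints at [-1.548, 0.313, 1.498, -0, 1.331, -0.223], TCP at [127.736, -509.23, 242.294] pointing down, gripper open.
Joint ranges: [-2.94, 2.94], [-0.97, 2.17], [0.19, 2.56], [-1.23, 4.37], [0.02, 3.11], [-2.88, 2.88]. Speed limits (rad/s): [2.39, 2.39, 3.01, 3.14, 3.14, 3.14].

## Interface

Orientations are given as a unit quaternion [w, x, y, z].
In Python, from rig import sense, eyes, finish_job gives the robot as it stands.
- The arm moves only by the shell command python3 -m jog 'ROWS' [FORCE]. ROWS is JSON, a list of rows, each a list of 7 numbers: the shift along the tool's x, y, z in m, then the turn, a rotation vector about the tool's x, y, z in rad, then the finger opening in m, from 0 to 0.0854. In form: [[dx, dy, dz, rx, ry, rz, gripper], ...]. A call has 1 to 5 rows; each row shifts and turns the commanded pose from where the row before left it, along the tool's axes as they then stand; what a row does not reach is not made up. A row lasts 1/10 s, in which the tool goes at most 50 mm and 8.59 degrees, less where a joint would pass 70% of its speed; a pose out of reach is approached as far as the arm can. A call is refused whole if a number of a shift passes 0.05 or a number of a turn 0.15, either way. A call with a gripper value outside its range is refused whole. The fingers move at their own pace and stop on an object; FORCE is the grip in N (left out, the last holds). Time passes only in rows, so rows that do not move let the fingers close. It gives the time, the measured TCP pose, the force, the opening and the grip force at its end, in the units of the state.
- sense(): the state, without advancing time (a new reading comes with each control period).
- eyes.capture(name): name is "side" or "top"; returns the picture (384x512x3 uint8, red, green, blue); there is no depth.
- eyes.calibration(name): a dict with "fx", "fy", "cx", "cy" (pixels), "dist" ([k1, k2, p1, p2, k3] as OpenCV has them; the pictures are not rectified), "cam_to_world" (4x4, takes a point from camera to world coordinates). Camera axes: x right, y down, z forward; pixel columns grow to the right and rows downward; lengths in mm; the calibration is good to about 2 mm. A picture is of the moment at which its call begins. calibration takes no time and is no camera call.
- finish_job(): hands the job in; it is judged then, once.
The state is a dict: "time_s": time; "joints": joint angles; "dq": joint speeds; "tau": joint torques, N m; "eef_pos": TCP position; "ee_rot": TCP orientation; "force": force on the tool from outside, world axes, zero at the start; "wrist_torque": the same for the moment, N m; "grip_width": opening from 0.0 (shut) to 1.0 (fully open); "grip_force": force on a finger pad.
Only numpy, scipy, OpenCV 4.12 (cv2) and the standard library are available. Lean on these libraries where they do the work, as an engineer would, in place of code of your own. Each camera call takes 0.05 s, during which the arm holds its last target. There are 200 camera calls.

## Working session

There is one attempt and no reset: what is moved stays moved. The work goes in short steps, Python scripts to look and compute and a shell command to move; the robot and the scene stay as the last step left them, time stands still between calls to the robot, and variables do not carry over. Pictures are saved under pics/ and viewed, at most 10 in all, crops included, and the job is handed in when it is done.

```bash
mkdir -p pics; ls
python3 - <<'E'
from rig import sense, eyes
import cv2,json,numpy as np
print(sense())
for n in("side","top"):
    im=eyes.capture(n); cv2.imwrite(f"pics/{n}0.png",im[:,:,::-1])
    c=eyes.calibration(n); print(n,c)
E
```

```text
pics
{'time_s': 0.0, 'joints': array([-1.54835024e+00,  3.13433763e-01,  1.49843251e+00,  1.69387453e-05,
        1.33100560e+00, -2.23418400e-01]), 'dq': array([-0.00055121, -0.00033201,  0.0008493 , -0.00058501, -0.00098288,
        0.00040829]), 'tau': array([-1.47915522e-03, -4.12267113e+01, -2.59744424e+01, -3.09867473e-04,
        4.23469683e-03, -5.87491314e-06]), 'eef_pos': array([ 127.75957483, -508.96751755,  241.74509884]), 'ee_rot': array([-6.35560774e-04,  9.92453387e-01,  1.22620821e-01,  7.23483497e-05]), 'force': array([ 0.01219944,  0.5838791 , -0.68948095]), 'wrist_torque': array([0.01066042, 0.00697739, 0.00585809]), 'grip_force': 0.0, 'grip_width': 1.0029678176357089}
side {'fx': 440.9889351149324, 'fy': 440.9889351149324, 'cx': 255.80942527522618, 'cy': 192.18611650584546, 'dist': array([-0.10355426,  0.        ,  0.        ,  0.        ,  0.        ]), 'cam_to_world': array([[-8.45556714e-01, -3.32695999e-01,  4.17549058e-01,
         1.36440744e+02],
       [-5.33722761e-01,  5.07440549e-01, -6.76493979e-01,
         7.14508053e+02],
       [ 1.31855168e-02, -7.94869462e-01, -6.06637191e-01,
         7.88570722e+02],
       [ 0.00000000e+00,  0.00000000e+00,  0.00000000e+00,
         1.00000000e+00]])}
top {'fx': 459.7710474104055, 'fy': 459.7710474104055, 'cx': 252.21659309152454, 'cy': 190.8004647826587, 'dist': array([0.01550721, 0.        , 0.        , 0.        , 0.        ]), 'cam_to_world': array([[-3.61930796e-04, -9.95414711e-01,  9.56526088e-02,
         4.88109097e+02],
       [-9.99921391e-01, -8.38588416e-04, -1.25103288e-02,
         1.86414630e+01],
       [ 1.25331785e-02, -9.56496175e-02, -9.95336159e-01,
         1.33372284e+03],
       [ 0.00000000e+00,  0.00000000e+00,  0.00000000e+00,
         1.00000000e+00]])}
```

View pics/side0.png

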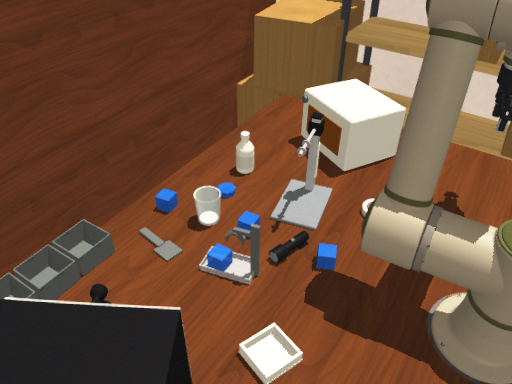

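View pics/top0.png

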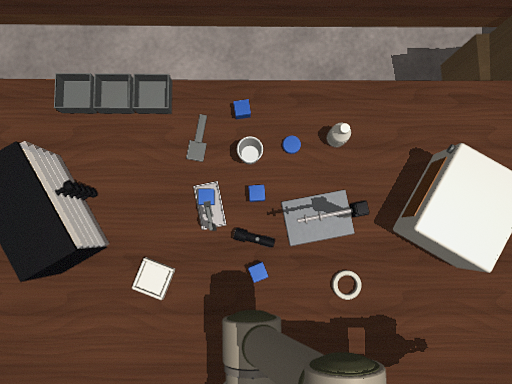

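Top view: pan near (209,205) with a blue cube at (206,197); stand with its rod running from the carriage (360,209) to the free end (299,219). Blue cubes in the top view are at (206,197), (257,192), (242,108) and (258,272). The leftmost to the robot (+y is image left) is (206,197), which sits in the tray. I'll confirm that in one enlarged crop.

Run:
```python
import cv2,numpy as np
t=cv2.imread("pics/top0.png");s=cv2.imread("pics/side0.png")
r=lambda a,x,y,w,h,k:cv2.resize(a[y:y+h,x:x+w],None,fx=k,fy=k,interpolation=cv2.INTER_CUBIC)
a=r(t,185,170,66,75,4); b=r(t,270,180,110,75,4)
c=r(s,190,205,80,85,3.5); d=r(s,265,95,85,85,3.5)
out=np.zeros((600,800,3),np.uint8)
for im,x,y in((a,0,0),(b,270,0),(c,0,302),(d,290,302)):
    h,w=im.shape[:2]; h=min(h,600-y); out[y:y+h,x:x+w]=im[:h]
cv2.imwrite("pics/crop1.png",out)
```

```text
(no output)
```

View pics/crop1.png

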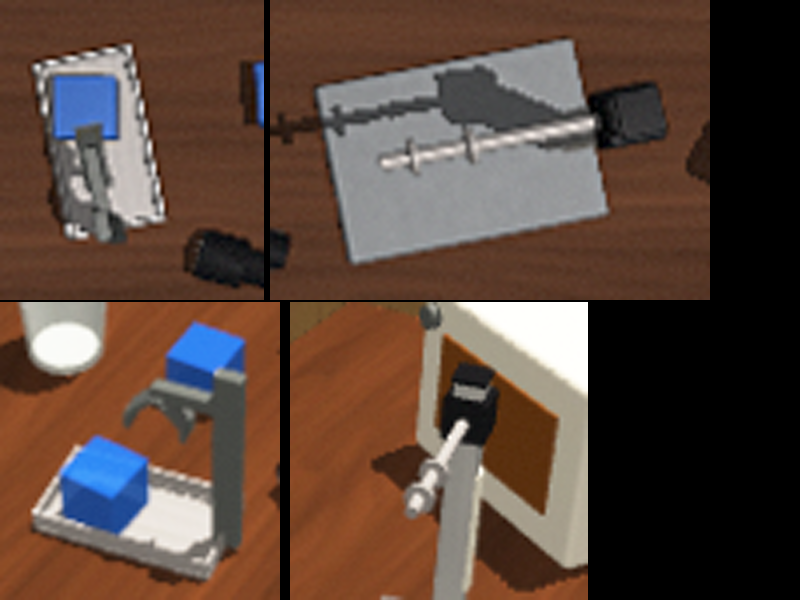

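The crop confirms it: the leftmost cube lies in the tray, on the +x (far) side of the hook. The tongue top is at about top (213,227) and side (256,226). The collars are at top (306,219) and (320,216), and side (301.5,151.5) and (305.5,143.5).

```bash
cat > h.py <<'E'
import numpy as np,cv2
from rig import eyes,sense
from scipy.spatial.transform import Rotation as R
def ray(n,p):
    c=eyes.calibration(n);K=np.array([[c['fx'],0,c['cx']],[0,c['fy'],c['cy']],[0,0,1.]])
    q=cv2.undistortPoints(np.array([[p]],float),K,c['dist'])[0,0]
    T=c['cam_to_world'];d=T[:3,:3]@[*q,1];return T[:3,3],d/np.linalg.norm(d)
def plane(n,p,z):
    o,d=ray(n,p);return o+d*(z-o[2])/d[2]
def tri(pt,ps):
    (o,d),(a,b)=ray('top',pt),ray('side',ps)
    s=np.linalg.lstsq(np.c_[d,-b],a-o,rcond=None)[0];u,v=o+d*s[0],a+b*s[1]
    return (u+v)/2,np.linalg.norm(u-v)
E
python3 - <<'E'
from h import *
np.set_printoptions(precision=1,suppress=True)
k4=lambda x,y,ox,oy:((x+.5)/4-.5+ox,(y+.5)/4-.5+oy)
k3=lambda x,y,ox,oy:((x+.5)/3.5-.5+ox,(y+.5)/3.5-.5+oy)
tc=[k4(*p,185,170) for p in((35,65),(130,45),(165,215),(70,238))]
P=[plane('top',p,17) for p in tc]
for p in P: print('tray',p)
for i in range(4): d=P[(i+1)%4]-P[i];print(np.linalg.norm(d),np.degrees(np.arctan2(d[1],d[0])))
print('tongue tri',tri(k4(113,229,185,170),k3(230,375-302,190,205)),plane('top',k4(113,229,185,170),155),plane('side',k3(230,375-302,190,205),155))
for a,b in(((415,157),(418,500)),((471,143),(432,472)),((384,162),(411,512))):
    t=k4(a[0]-270,a[1],270,180);s=k3(b[0]-290,b[1]-302,265,95)
    print('rod',tri(t,s),plane('top',t,215),plane('side',s,215))
Q=[plane('top',k4(x-270,y,270,180),10) for x,y in((317,87),(572,40),(607,213),(352,263))]
for i in range(4): d=Q[(i+1)%4]-Q[i];print('plate',Q[i],np.linalg.norm(d),np.degrees(np.arctan2(d[1],d[0])))
# white/grey masks
t=cv2.imread('pics/top0.png');hsv=cv2.cvtColor(t,cv2.COLOR_BGR2HSV)
m=((hsv[...,1]<60)&(hsv[...,2]>60)).astype(np.uint8)
m[:, :]=m
sub=np.zeros_like(m);sub[175:245,275:365]=m[175:245,275:365]
c=max(cv2.findContours(sub,0,1)[0],key=cv2.contourArea);print('plate rect',cv2.minAreaRect(c))
b=cv2.inRange(hsv,(105,120,60),(130,255,255));b[:, :190]=0;b[:, 225:]=0
ys,xs=np.nonzero(b[180:215]);print('cube px',xs.mean(),ys.mean()+180,plane('top',(xs.mean(),ys.mean()+180),47))
E
```

```text
tray [628.7 171.3  17. ]
tray [643.3 103.2  17. ]
tray [521.1  77.3  17. ]
tray [504.8 144.9  17. ]
69.63897705681649 -77.93909021322126
124.83754506332026 -168.06679842291916
69.4883742122663 103.59331050372082
126.69555210488687 12.014420678303912
tongue tri (array([510.3, 105.3, 152.3]), np.float64(3.2982145968549945)) [508.8 104.3 155. ] [510.1 108.6 155. ]
rod (array([ 526.8, -126.1,  215. ]), np.float64(0.6893905091039833)) [ 527.1 -126.   215. ] [ 526.5 -126.3  215. ]
rod (array([ 534.4, -160.2,  218.3]), np.float64(2.3523633035448)) [ 535.6 -160.2  215. ] [ 535.7 -165.8  215. ]
rod (array([ 523.2, -107.3,  216.3]), np.float64(1.823179923435517)) [ 524.1 -107.1  215. ] [ 523.3 -109.6  215. ]
plate [584.7 -82.2  10. ] 188.27870222517356 -79.51510131341233
plate [ 619.  -267.3   10. ] 126.87340206602316 -169.7062830590871
plate [ 494.1 -290.    10. ] 187.00272835668878 100.98637837131281
plate [ 458.5 -106.4   10. ] 128.51228713496275 10.868230466705782
plate rect ((318.47216796875, 217.25534057617188), (45.54998779296875, 68.21167755126953), 79.11447143554688)
cube px 205.71028037383178 195.84112149532712 [597.5 132.9  47. ]
```

Measured against the sizes given:
- **Tray:** edges come out at 126 x 69.6 mm (128 x 70 given), yaw about 12°. That puts the grip point near (511,109).
- **Seat:** near (531,-143,215), yaw about 11°. The free end is 37 mm from it (38 mm given).

Now I'll move above the tongue.

```bash
python3 -m jog '[[0,0,0,0,0,0.035,0.0854],[0.0252,-0.0262,0,0,0,0,0.0854],[0.0252,-0.0262,0,0,0,0,0.0854],[0.0252,-0.0262,0,0,0,0,0.0854],[0.0252,-0.0262,0,0,0,0,0.0854]]' 80
python3 -m jog '[[0.0252,-0.0262,0,0,0,0,0.0854],[0.0252,-0.0262,0,0,0,0,0.0854],[0.0252,-0.0262,0,0,0,0,0.0854],[0.0252,-0.0262,0,0,0,0,0.0854],[0.0252,-0.0262,0,0,0,0,0.0854]]'
python3 -m jog '[[0.0252,-0.0262,0,0,0,0,0.0854],[0.0252,-0.0262,0,0,0,0,0.0854],[0.0252,-0.0262,0,0,0,0,0.0854],[0.0252,-0.0262,0,0,0,0,0.0854],[0.0252,-0.0262,0,0,0,0,0.0854]]'
python3 -m jog '[[0.0252,-0.0262,0,0,0,0,0.0854],[0.0252,-0.0262,0,0,0,0,0.0854],[0.0252,-0.0262,0,0,0,0,0.0854],[0.0252,-0.0262,0,0,0,0,0.0854],[0,0,0,0,0,0,0.0854]]'
python3 - <<'E'
from h import *
for n in('top','side'): cv2.imwrite(f'pics/{n}1.png',eyes.capture(n)[:,:,::-1])
s=sense();print(s['eef_pos'],s['ee_rot'],s['joints'])
t=cv2.imread("pics/top1.png");s=cv2.imread("pics/side1.png")
a=cv2.resize(t[150:260,160:270],None,fx=3.6,fy=3.6,interpolation=2);b=cv2.resize(s[180:290,190:300],None,fx=3.6,fy=3.6,interpolation=2)
cv2.imwrite('pics/crop2.png',np.hstack([a,b]))
E
```

```text
time_s: 0.6
eef_pos: [204.9, -384.2, 242.0]
ee_rot: [-0.0, 0.994, 0.105, 0.0]
force: [-0.2, -0.8, -0.5]
grip_width: 1.002
grip_force: 0.0
time_s: 1.1
eef_pos: [300.6, -229.8, 242.2]
ee_rot: [-0.0, 0.994, 0.105, 0.0]
force: [1.5, -0.9, 0.5]
grip_width: 1.003
grip_force: 0.0
time_s: 1.6
eef_pos: [396.4, -75.2, 242.2]
ee_rot: [-0.0, 0.994, 0.105, -0.0]
force: [0.3, -0.7, -0.4]
grip_width: 0.999
grip_force: 0.0
time_s: 2.1
eef_pos: [473.6, 49.6, 241.8]
ee_rot: [-0.0, 0.994, 0.107, -0.0]
force: [-0.6, -0.4, -0.1]
grip_width: 1.0
grip_force: 0.0
[472.40975876  47.19068993 241.80740093] [-5.08264645e-05  9.94373281e-01  1.05931159e-01 -6.04899822e-04] [-1.47811657e-01  2.02972568e-01  1.64177125e+00 -2.13424240e-04
  1.29804538e+00  1.21078168e+00]
```

View pics/crop2.png

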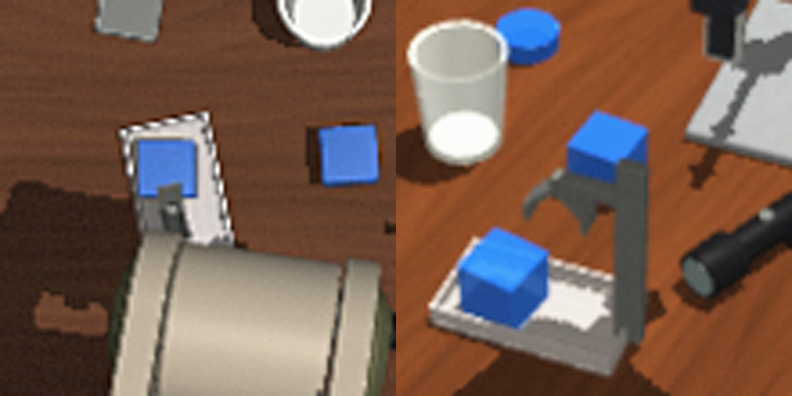

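The cube sits in the tray, and the tongue top is seen in the side view at crop (632,163), consistent with (511,109). I'll centre over it and descend to TCP z 129.

```bash
python3 -m jog '[[0.017,-0.0175,0,0,0,0,0.0854],[0.017,-0.0175,0,0,0,0,0.0854],[0.0167,-0.0173,0,0,0,0,0.0854],[0,0,0.02,0,0,0,0.0854],[0,0,0.02,0,0,0,0.0854]]'
python3 - <<'E'
from h import *
i=eyes.capture('side')[:,:,::-1];cv2.imwrite('pics/side2.png',i)
cv2.imwrite('pics/crop3.png',cv2.resize(i[130:280,190:340],None,fx=3.6,fy=3.6,interpolation=2))
E
```

```text
time_s: 2.7
eef_pos: [511.2, 107.9, 201.9]
ee_rot: [0.0, 0.994, 0.105, 0.0]
force: [0.1, -1.3, -0.3]
grip_width: 1.005
grip_force: 0.0
```

View pics/crop3.png

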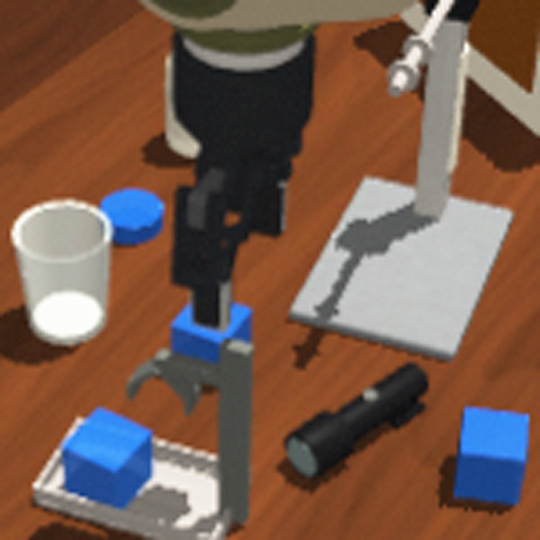

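The open gripper is above the tongue: the visible finger tip is at crop (212,310), and the tongue top at (238,347). Descend, take a force baseline, then close.

```bash
cat > wr.py <<'E'
from h import *
np.set_printoptions(precision=4,suppress=True)
A=[]
for i in range(12):
    eyes.capture('side');s=sense();A.append(np.r_[s['force'],s['wrist_torque']])
A=np.array(A);print('mean',A.mean(0),'sd',A.std(0));print(s['time_s'],s['eef_pos'],s['ee_rot'],s['grip_width'],s['grip_force'])
E
python3 -m jog '[[0,0,0.02,0,0,0,0.0854],[0,0,0.02,0,0,0,0.0854],[0,0,0.02,0,0,0,0.0854],[0,0,0.013,0,0,0,0.0854],[0,0,0,0,0,0,0.0854]]'
python3 wr.py
python3 -m jog '[[0,0,0,0,0,0,0.05],[0,0,0,0,0,0,0.04],[0,0,0,0,0,0,0.03],[0,0,0,0,0,0,0.025],[0,0,0,0,0,0,0.02]]' 80
python3 -m jog '[[0,0,0,0,0,0,0.016],[0,0,0,0,0,0,0.012],[0,0,0,0,0,0,0.008],[0,0,0,0,0,0,0.004],[0,0,0,0,0,0,0]]' 80
python3 -m jog '[[0,0,0,0,0,0,0],[0,0,0,0,0,0,0],[0,0,0,0,0,0,0]]' 80
python3 wr.py
```

```text
time_s: 3.25
eef_pos: [510.4, 107.6, 128.3]
ee_rot: [-0.0, 0.995, 0.105, -0.002]
force: [0.4, 0.7, 0.2]
grip_width: 0.997
grip_force: 0.0
mean [-0.0449  0.0319  0.1278  0.     -0.0009 -0.0064] sd [0.4805 0.414  0.566  0.0273 0.0305 0.0287]
3.85 [511.2759 108.6158 129.4115] [0.     0.9944 0.1052 0.0001] 1.0011726294653678 0.0
time_s: 4.35
eef_pos: [511.2, 108.6, 129.3]
ee_rot: [-0.0, 0.994, 0.105, -0.0]
force: [0.3, -0.3, 0.0]
grip_width: 0.235
grip_force: 0.0
time_s: 4.85
eef_pos: [511.1, 108.6, 129.2]
ee_rot: [-0.0, 0.994, 0.105, -0.0]
force: [-0.6, 0.3, -1.2]
grip_width: 0.107
grip_force: 77.7
time_s: 5.15
eef_pos: [511.1, 108.6, 129.2]
ee_rot: [-0.0, 0.994, 0.105, -0.0]
force: [-0.7, 0.4, -0.6]
grip_width: 0.107
grip_force: 77.7
mean [-0.5852  0.2904 -2.0396  0.0334  0.2158  0.0319] sd [0.5742 0.4845 0.7124 0.018  0.0349 0.0271]
5.75 [511.2488 108.5815 129.2535] [ 0.      0.9945  0.1052 -0.    ] 0.10350235807283974 77.7091158303665
```

Grip holds at about 9 mm. Lift 142 mm, which brings the hook to z of about 257, and weigh.

```bash
python3 -m jog '[[0,0,-0.004,0,0,0,0],[0,0,-0.008,0,0,0,0],[0,0,-0.01,0,0,0,0],[0,0,-0.012,0,0,0,0],[0,0,-0.012,0,0,0,0]]' 100
python3 -m jog '[[0,0,-0.012,0,0,0,0],[0,0,-0.012,0,0,0,0],[0,0,-0.012,0,0,0,0],[0,0,-0.012,0,0,0,0],[0,0,-0.012,0,0,0,0]]'
python3 -m jog '[[0,0,-0.012,0,0,0,0],[0,0,-0.012,0,0,0,0],[0,0,-0.008,0,0,0,0],[0,0,-0.004,0,0,0,0],[0,0,0,0,0,0,0]]'
python3 wr.py; python3 wr.py
python3 - <<'E'
from h import *
i=eyes.capture('side')[:,:,::-1];j=eyes.capture('top')[:,:,::-1]
cv2.imwrite('pics/side3.png',i);cv2.imwrite('pics/top3.png',j)
cv2.imwrite('pics/crop4.png',np.hstack([cv2.resize(i[90:290,170:340],None,fx=2.9,fy=2.9,interpolation=2),cv2.resize(j[130:330,150:240],None,fx=2.9,fy=2.9,interpolation=2)]))
E
```

```text
time_s: 6.25
eef_pos: [511.4, 108.6, 176.7]
ee_rot: [0.0, 0.994, 0.105, 0.0]
force: [-0.8, 0.5, -3.1]
grip_width: 0.104
grip_force: 97.5
time_s: 6.75
eef_pos: [511.2, 108.6, 236.3]
ee_rot: [0.0, 0.994, 0.105, 0.0]
force: [0.1, 0.4, -2.8]
grip_width: 0.106
grip_force: 97.5
time_s: 7.25
eef_pos: [511.3, 108.6, 271.6]
ee_rot: [0.0, 0.994, 0.105, 0.0]
force: [0.2, -0.5, -3.0]
grip_width: 0.099
grip_force: 97.6
mean [ 0.1027 -0.1462 -2.964  -0.0434  0.179  -0.0251] sd [0.5326 0.5442 0.4937 0.0336 0.0208 0.0242]
7.85 [511.2444 108.598  271.2557] [-0.      0.9945  0.1052 -0.    ] 0.09990288214757558 97.55907182581723
mean [ 0.2337 -0.2081 -2.9753 -0.0451  0.1983  0.0145] sd [0.5334 0.41   0.5803 0.0249 0.0293 0.0248]
8.45 [511.2514 108.6015 271.3074] [-0.      0.9944  0.1052  0.    ] 0.10258648307251378 97.55840025027283
```

View pics/crop4.png

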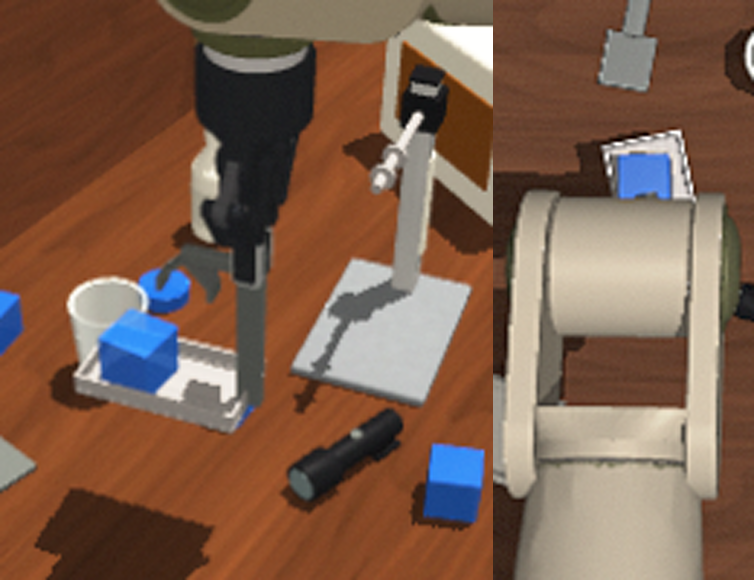

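Pan and cube hang level in the grip, with the cube in the tray at crop (140,350). Weight is about 3.05 N and the moment about 0.194 N m, so the centre of mass is roughly 15.6 mm beyond the hook: lean near 10°, sink near 24 mm. Next, the entrance point off the rod's free end.

```bash
python3 -m jog '[[-0.004,0.006,0,0,0,0,0],[-0.007,0.011,0,0,0,0,0],[-0.009,0.015,0,0,0,0,0],[-0.0105,0.0165,0,0,0,0,0],[-0.0105,0.0165,0,0,0,0,0]]' 100
python3 -m jog '[[-0.0105,0.0165,0,0,0,0,0],[-0.0105,0.0165,0,0,0,0,0],[-0.009,0.015,0,0,0,0,0],[-0.007,0.011,0,0,0,0,0],[-0.004,0.007,0,0,0,0,0]]'
python3 -m jog '[[0,0,0,0,0,0,0],[0,0,0,0,0,0,0]]'
python3 - <<'E'
from h import *
print(sense()['eef_pos'])
i=eyes.capture('side')[:,:,::-1];j=eyes.capture('top')[:,:,::-1]
cv2.imwrite('pics/side4.png',i);cv2.imwrite('pics/top4.png',j)
cv2.imwrite('pics/crop5.png',np.hstack([cv2.resize(i[90:240,240:375],None,fx=3,fy=3,interpolation=2),cv2.resize(j[160:310,260:370],None,fx=3,fy=3,interpolation=2)]))
E
```

```text
time_s: 9.05
eef_pos: [484.0, 35.0, 271.3]
ee_rot: [0.0, 0.994, 0.105, -0.0]
force: [0.1, -0.3, -2.5]
grip_width: 0.105
grip_force: 97.8
time_s: 9.55
eef_pos: [457.9, -37.9, 271.4]
ee_rot: [0.0, 0.995, 0.105, 0.0]
force: [0.3, -0.6, -3.5]
grip_width: 0.104
grip_force: 97.8
time_s: 9.75
eef_pos: [458.5, -36.5, 271.3]
ee_rot: [-0.0, 0.994, 0.105, 0.0]
force: [-0.0, 0.4, -2.9]
grip_width: 0.105
grip_force: 97.8
[458.53570137 -36.50133744 271.3268321 ]
```

View pics/crop5.png

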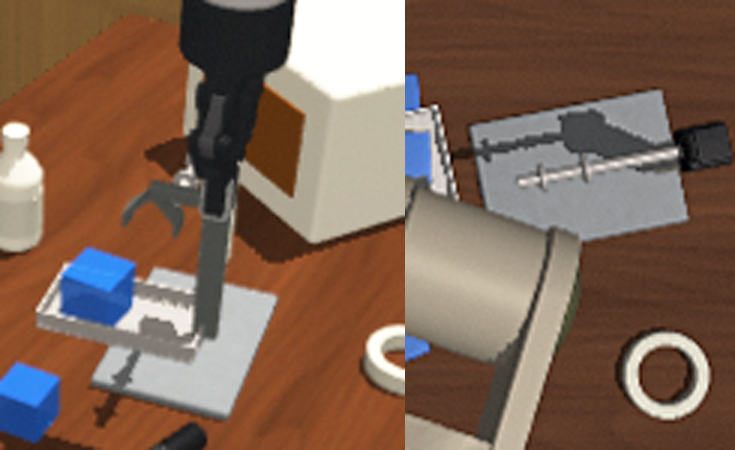

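The hook is in the side crop at about (155,205), with its mouth open downward, and the rod's end is beyond it. In the top crop the rod runs (520,182) to (675,153), clear ahead. Slide in along the rod by 119.5 mm.

```bash
python3 -m jog '[[0,0.005,0,0,0,0,0],[0,0.01,0,0,0,0,0],[0,0.012,0,0,0,0,0],[0,0.012,0,0,0,0,0],[0,0.012,0,0,0,0,0]]' 100
python3 -m jog '[[0,0.012,0,0,0,0,0],[0,0.012,0,0,0,0,0],[0,0.012,0,0,0,0,0],[0,0.012,0,0,0,0,0],[0,0.01,0,0,0,0,0]]'
python3 -m jog '[[0,0.007,0,0,0,0,0],[0,0.0035,0,0,0,0,0],[0,0,0,0,0,0,0],[0,0,0,0,0,0,0]]'
python3 - <<'E'
from h import *
print(sense()['eef_pos'])
i=eyes.capture('side')[:,:,::-1];j=eyes.capture('top')[:,:,::-1]
cv2.imwrite('pics/side5.png',i);cv2.imwrite('pics/top5.png',j)
cv2.imwrite('pics/crop6.png',np.hstack([cv2.resize(i[90:220,250:350],None,fx=4,fy=4,interpolation=2),cv2.resize(j[160:290,275:370],None,fx=4,fy=4,interpolation=2)]))
E
```

```text
time_s: 10.35
eef_pos: [469.4, -87.9, 271.2]
ee_rot: [0.0, 0.994, 0.105, -0.0]
force: [-0.0, -0.4, -3.3]
grip_width: 0.104
grip_force: 97.8
time_s: 10.85
eef_pos: [481.5, -144.3, 271.3]
ee_rot: [0.0, 0.994, 0.105, -0.0]
force: [0.5, 0.3, -2.8]
grip_width: 0.102
grip_force: 97.8
time_s: 11.25
eef_pos: [483.4, -153.3, 271.3]
ee_rot: [-0.0, 0.994, 0.105, -0.0]
force: [0.6, -0.4, -3.3]
grip_width: 0.104
grip_force: 97.8
[ 483.44142597 -153.25406206  271.31798764]
```

View pics/crop6.png

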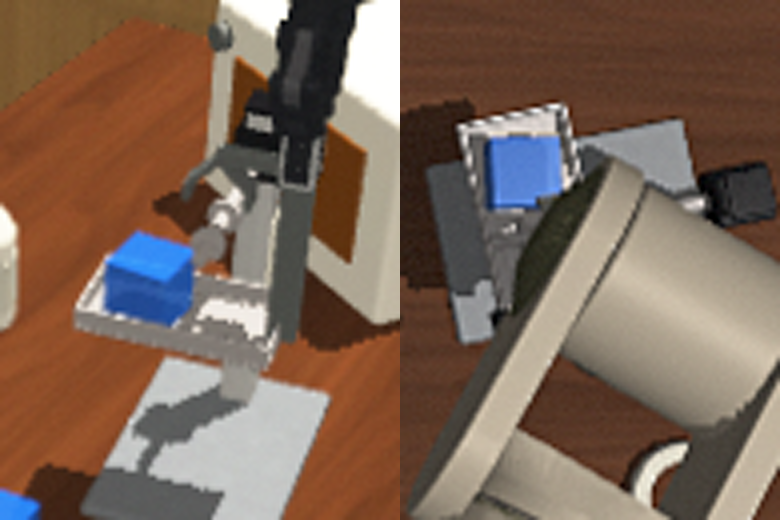

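The rod end (side crop ~(208,243)) now lies inside the C, with the hook (arm from ~(185,190) to (280,165)) above it. Lower 40 mm to just before contact, then go on in steps while reading the force.

```bash
python3 -m jog '[[0,0,0.005,0,0,0,0],[0,0,0.009,0,0,0,0],[0,0,0.01,0,0,0,0],[0,0,0.009,0,0,0,0],[0,0,0.004,0,0,0,0]]' 100
python3 -m jog '[[0,0,0,0,0,0,0],[0,0,0,0,0,0,0]]'
python3 wr.py
python3 -m jog '[[0,0,0.003,0,0,0,0],[0,0,0.003,0,0,0,0],[0,0,0.003,0,0,0,0],[0,0,0.003,0,0,0,0],[0,0,0,0,0,0,0]]'
python3 wr.py
```

```text
time_s: 11.85
eef_pos: [483.1, -153.3, 232.9]
ee_rot: [-0.001, 0.994, 0.105, -0.001]
force: [-0.1, -0.2, -3.3]
grip_width: 0.104
grip_force: 97.7
time_s: 12.05
eef_pos: [483.6, -153.6, 234.5]
ee_rot: [0.0, 0.994, 0.105, 0.0]
force: [0.2, -0.2, -3.4]
grip_width: 0.105
grip_force: 97.7
mean [-0.0156  0.0494 -2.8685 -0.0533  0.1738 -0.0091] sd [0.4442 0.5206 0.3229 0.0211 0.0291 0.0261]
12.65 [ 483.4905 -153.5175  234.3011] [-0.      0.9944  0.1052  0.    ] 0.10082856951937873 97.69811471924186
time_s: 13.15
eef_pos: [483.4, -153.5, 221.9]
ee_rot: [-0.0, 0.994, 0.105, -0.0]
force: [-0.3, 1.1, -2.5]
grip_width: 0.108
grip_force: 97.9
mean [-1.3494  0.2343 -2.38   -0.0192  0.3755  0.0124] sd [0.5061 0.3897 0.4364 0.0318 0.0505 0.0324]
13.75 [ 483.4331 -153.5038  222.3038] [-0.      0.9945  0.1052 -0.0001] 0.10033388373292929 97.87576859118417
```

Contact at about the expected height (TCP z of about 228), but a −1.35 N side load shows the hook sits a little too far in +x, riding on one slope. Ease −3 mm in x.

```bash
python3 -m jog '[[-0.001,0,0,0,0,0,0],[-0.001,0,0,0,0,0,0],[-0.001,0,0,0,0,0,0],[0,0,0,0,0,0,0]]' 100
python3 wr.py
python3 -m jog '[[0,0,0.002,0,0,0,0],[0,0,0.002,0,0,0,0],[0,0,0.002,0,0,0,0],[0,0,0,0,0,0,0]]'
python3 wr.py
```

```text
time_s: 14.15
eef_pos: [480.7, -154.2, 222.5]
ee_rot: [0.0, 0.994, 0.105, 0.0]
force: [3.2, 0.0, -1.5]
grip_width: 0.103
grip_force: 97.9
mean [ 2.8904  0.2946 -2.1395  0.0139 -0.3836 -0.0449] sd [0.3335 0.6582 0.5402 0.0244 0.025  0.0294]
14.75 [ 480.5609 -154.1774  222.299 ] [0.     0.9945 0.1052 0.    ] 0.10266039271875305 97.9597569652833
time_s: 15.15
eef_pos: [480.5, -154.2, 216.0]
ee_rot: [-0.0, 0.994, 0.105, -0.0]
force: [2.9, 0.4, -0.6]
grip_width: 0.102
grip_force: 98.1
mean [ 2.5699 -0.0453 -1.1107 -0.0007 -0.3713 -0.0448] sd [0.412  0.5661 0.4737 0.0168 0.0406 0.02  ]
15.75 [ 480.5671 -154.1475  216.3152] [0.     0.9944 0.1052 0.    ] 0.10499235320816182 98.04611798375845
```

The lateral stiffness gives a neutral x about 2 mm back, and the hook is well seated on the V. Best balance estimate is a centre of mass about 15 mm out and 90 mm below, so the lean is about 9.6° (0.168 rad). Turn about the rod (tool y negative, with compensating shifts).

```bash
python3 -m jog '[[0.001,0,0,0,0,0,0],[0.001,0,0,0,0,0,0],[0.0004,0,-0.0014,0,-0.028,0,0],[0.0004,0,-0.0014,0,-0.028,0,0],[0.0004,0,-0.0014,0,-0.028,0,0]]' 100
python3 -m jog '[[0.0004,0,-0.0014,0,-0.028,0,0],[0.0004,0,-0.0014,0,-0.028,0,0],[0.0004,0,-0.0014,0,-0.028,0,0],[0,0,0,0,0,0,0]]'
python3 wr.py
python3 -m jog '[[0.0003,0,0.002,0,0,0,0],[0.0003,0,0.002,0,0,0,0],[0.0003,0,0.002,0,0,0,0],[0.0004,0,0.002,0,0,0,0],[0,0,0,0,0,0,0]]'
python3 wr.py; python3 wr.py
```

```text
time_s: 16.25
eef_pos: [483.9, -153.4, 220.6]
ee_rot: [0.005, 0.994, 0.105, -0.043]
force: [1.5, 0.9, -0.4]
grip_width: 0.103
grip_force: 98.0
time_s: 16.65
eef_pos: [485.8, -153.0, 224.4]
ee_rot: [0.009, 0.991, 0.105, -0.084]
force: [1.8, 0.2, -1.7]
grip_width: 0.102
grip_force: 98.0
mean [ 4.6711  0.8547 -1.3868  0.1867 -0.872  -0.0243] sd [0.8766 0.539  0.5646 0.0694 0.1241 0.0324]
17.25 [ 485.6474 -153.0641  224.6456] [ 0.0089  0.991   0.1048 -0.0829] 0.10475416421206957 98.12755591236055
time_s: 17.75
eef_pos: [485.6, -153.1, 216.3]
ee_rot: [0.009, 0.991, 0.105, -0.083]
force: [5.4, 2.4, -0.8]
grip_width: 0.101
grip_force: 98.3
mean [ 5.2179  1.1125 -0.541   0.2745 -1.0081 -0.016 ] sd [0.4219 0.6075 0.5234 0.0306 0.0253 0.0169]
18.35 [ 485.6433 -153.0745  216.5396] [ 0.0089  0.991   0.1048 -0.0828] 0.10507342174820089 98.26099808095023
mean [ 5.084   1.4046 -0.5695  0.2681 -1.0149 -0.001 ] sd [0.3226 0.4396 0.2562 0.0243 0.0335 0.0204]
18.95 [ 485.6237 -153.0843  216.5464] [ 0.0089  0.991   0.1048 -0.0828] 0.10800755612061481 98.26148137450218
```

The rod load of about 2.4 N matches the 19.5 mm of sink, so the hook is seated, but there is a 5 N side load. Ease about 3.8 mm in +x, measure, and take a side look at the lean.

```bash
python3 -m jog '[[0.001,0,-0.0002,0,0,0,0],[0.001,0,-0.0002,0,0,0,0],[0.001,0,-0.0002,0,0,0,0],[0.0007,0,0,0,0,0,0],[0,0,0,0,0,0,0]]' 100
python3 wr.py
python3 - <<'E'
from h import *
i=eyes.capture('side')[:,:,::-1];cv2.imwrite('pics/side6.png',i)
cv2.imwrite('pics/crop7.png',cv2.resize(i[80:230,250:350],None,fx=4,fy=4,interpolation=2))
E
```

```text
time_s: 19.45
eef_pos: [488.0, -152.5, 216.0]
ee_rot: [0.009, 0.991, 0.105, -0.085]
force: [-5.6, -1.4, -0.7]
grip_width: 0.102
grip_force: 98.0
mean [-4.9522 -1.2304 -0.1169 -0.2246  0.8076 -0.0335] sd [0.418  0.3714 0.3729 0.0251 0.0388 0.0339]
20.05 [ 487.9662 -152.5378  216.0427] [ 0.0086  0.9908  0.1047 -0.0852] 0.10162030563949129 98.02988644922152
```

View pics/crop7.png

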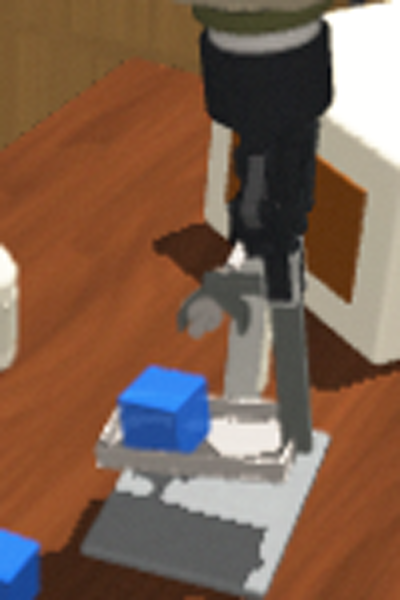

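The side view shows the hook around the rod behind the front collar (crop ~(205,315)), the pan leaning with the tool, and the cube in the tray. I overcorrected x, so neutral is about 1.8 mm back. The residual moment fits the gripper's own tilt offset. Return 1.8 mm and lower 2 mm to unload.

```bash
python3 -m jog '[[-0.0009,0,0.0002,0,0,0,0],[-0.0009,0,0.0001,0,0,0,0],[0.0002,0,0.001,0,0,0,0],[0.0001,0,0.001,0,0,0,0],[0,0,0,0,0,0,0]]' 100
python3 wr.py; python3 wr.py
```

```text
time_s: 20.6
eef_pos: [487.1, -152.7, 214.2]
ee_rot: [0.009, 0.991, 0.105, -0.084]
force: [-1.7, -1.1, -1.2]
grip_width: 0.104
grip_force: 98.1
mean [-1.84   -0.5237  0.0373 -0.0956  0.2672  0.0093] sd [0.4411 0.689  0.4898 0.0349 0.0412 0.0374]
21.2 [ 487.1746 -152.734   214.3364] [ 0.0088  0.9909  0.1048 -0.0835] 0.10320901793289027 98.1229028524831
mean [-1.958  -0.595   0.1573 -0.0955  0.2883 -0.0045] sd [0.3246 0.4608 0.5631 0.0359 0.0285 0.0311]
21.8 [ 487.1902 -152.7192  214.3387] [ 0.0088  0.9909  0.1048 -0.0835] 0.10381244984484118 98.11856174608693
```

Small final x easing, then drop the grip to 20 N and see whether anything shifts.

```bash
python3 -m jog '[[-0.0007,0,0.0001,0,0,0,0],[0,0,0,0,0,0,0],[0,0,0,0,0,0,0]]' 100
python3 -m jog '[[0,0,0,0,0,0,0],[0,0,0,0,0,0,0],[0,0,0,0,0,0,0],[0,0,0,0,0,0,0]]' 20
python3 wr.py; python3 wr.py
python3 -m jog '[[0,0,0,0,0,0,0.007],[0,0,0,0,0,0,0.0075],[0,0,0,0,0,0,0.008]]' 20
```

```text
time_s: 22.1
eef_pos: [486.6, -152.9, 214.4]
ee_rot: [0.009, 0.991, 0.105, -0.083]
force: [0.2, -0.2, 0.0]
grip_width: 0.104
grip_force: 98.2
time_s: 22.5
eef_pos: [486.5, -152.8, 214.4]
ee_rot: [0.009, 0.991, 0.105, -0.083]
force: [-0.2, 0.4, -1.4]
grip_width: 0.103
grip_force: 98.2
mean [-0.5414 -0.2258 -0.1993  0.0086  0.0128  0.0047] sd [0.8854 0.3105 0.423  0.0294 0.0312 0.0242]
23.1 [ 486.5214 -152.8431  214.36  ] [ 0.0088  0.9909  0.1049 -0.0834] 0.10149441741476634 98.15611580852419
time_s: 23.8
eef_pos: [486.5, -152.9, 214.4]
ee_rot: [0.009, 0.991, 0.105, -0.083]
force: [-1.0, -0.9, -0.8]
grip_width: 0.103
grip_force: 98.2Traceback (most recent call last):
  File "wr.py", line 5, in <module>
    eyes.capture('side');s=sense();A.append(np.r_[s['force'],s['wrist_torque']])
    ~~~~~~~~~~~~^^^^^^^^
ValueError: 200 camera calls are used up
```

Forces are near zero. The camera budget is used up, so I go on by touch and state. The grip has not loosened, so open in tiny steps.

```bash
python3 -m jog '[[0,0,0,0,0,0,0.0084],[0,0,0,0,0,0,0.0087],[0,0,0,0,0,0,0.0089]]' 20
python3 -m jog '[[0,0,0,0,0,0,0.009],[0,0,0,0,0,0,0.0091]]' 20
python3 -m jog '[[0,0,0,0,0,0,0.0092],[0,0,0,0,0,0,0.0093]]' 20
python3 -c "
from rig import sense;s=sense();print(s['wrist_torque'],s['grip_force'])"
```

```text
time_s: 24.1
eef_pos: [486.5, -152.9, 214.4]
ee_rot: [0.009, 0.991, 0.105, -0.083]
force: [-0.6, 0.4, -0.2]
grip_width: 0.106
grip_force: 68.5
time_s: 24.3
eef_pos: [486.5, -152.9, 214.4]
ee_rot: [0.009, 0.991, 0.105, -0.083]
force: [-0.5, 0.1, 0.3]
grip_width: 0.108
grip_force: 56.1
time_s: 24.5
eef_pos: [486.5, -152.9, 214.4]
ee_rot: [0.009, 0.991, 0.105, -0.083]
force: [-0.3, -0.3, 0.3]
grip_width: 0.111
grip_force: 43.7
[ 0.01814159  0.06315527 -0.00423733] 43.692832247761544
```

Grip force follows the width command at about 62 N/mm. Bleed it off slowly so any imbalance slips out under friction.

```bash
S='from rig import sense
s=sense();print(s["force"].round(2),s["wrist_torque"].round(3),s["grip_force"])'
python3 -m jog '[[0,0,0,0,0,0,0.0094],[0,0,0,0,0,0,0.0095],[0,0,0,0,0,0,0.0096],[0,0,0,0,0,0,0.0097],[0,0,0,0,0,0,0.0097]]' 20|grep grip; python3 -c "$S"
python3 -m jog '[[0,0,0,0,0,0,0.00975],[0,0,0,0,0,0,0.0098],[0,0,0,0,0,0,0.00982],[0,0,0,0,0,0,0.00984],[0,0,0,0,0,0,0.00984]]' 20|grep grip; python3 -c "$S"
python3 -m jog '[[0,0,0,0,0,0,0.00986],[0,0,0,0,0,0,0.00988],[0,0,0,0,0,0,0.00989],[0,0,0,0,0,0,0.0099],[0,0,0,0,0,0,0.0099]]' 20|grep grip; python3 -c "$S"
```

```text
grip_width: 0.116
grip_force: 18.7
[-0.35  0.07 -1.76] [-0.011  0.086  0.062] 18.697941186837852
grip_width: 0.112
grip_force: 9.9
[-0.56  0.62 -0.65] [ 0.031  0.074 -0.07 ] 9.948559678159654
grip_width: 0.121
grip_force: 6.2
[-0.99  0.57  0.17] [0.1   0.104 0.028] 6.192606647964567
```

```bash
S='from rig import sense
s=sense();print(s["force"].round(2),s["wrist_torque"].round(3),s["grip_force"])'
python3 -m jog '[[0,0,0,0,0,0,0.00991],[0,0,0,0,0,0,0.00992],[0,0,0,0,0,0,0.00993],[0,0,0,0,0,0,0.00994],[0,0,0,0,0,0,0.00994]]' 20|grep grip_f; python3 -c "$S"
python3 -m jog '[[0,0,0,0,0,0,0.009945],[0,0,0,0,0,0,0.00995],[0,0,0,0,0,0,0.009955],[0,0,0,0,0,0,0.00996],[0,0,0,0,0,0,0.00996]]' 20|grep grip_f; python3 -c "$S"
python3 -m jog '[[0,0,0,0,0,0,0.009965],[0,0,0,0,0,0,0.00997],[0,0,0,0,0,0,0.009975],[0,0,0,0,0,0,0.00998],[0,0,0,0,0,0,0.00998]]' 20|grep grip_f; python3 -c "$S"
python3 -m jog '[[0,0,0,0,0,0,0.009983],[0,0,0,0,0,0,0.009986],[0,0,0,0,0,0,0.009988],[0,0,0,0,0,0,0.00999],[0,0,0,0,0,0,0.00999]]' 20|grep grip_f; python3 -c "$S"
```

```text
grip_force: 3.7
[ 0.43 -0.04 -1.09] [ 0.121  0.114 -0.043] 3.699908209964633
grip_force: 2.5
[-1.38  0.29  0.21] [ 0.122  0.089 -0.005] 2.5179148418828845
grip_force: 1.6
[0.03 1.07 0.41] [ 0.092  0.03  -0.067] 1.5678088506683707
grip_force: 1.1
[-0.27  0.57  0.26] [ 0.139 -0.097 -0.045] 1.1052525462582707
```

The torque is settling toward the gripper's own offset, so the pan is finding its balance. Continue to zero.

```bash
S='from rig import sense
s=sense();print(s["time_s"],s["force"].round(2),s["wrist_torque"].round(3),s["grip_force"])'
python3 -m jog '[[0,0,0,0,0,0,0.009992],[0,0,0,0,0,0,0.009994],[0,0,0,0,0,0,0.009996],[0,0,0,0,0,0,0.009998],[0,0,0,0,0,0,0.01]]' 20|grep grip_f; python3 -c "$S"
python3 -m jog '[[0,0,0,0,0,0,0.01],[0,0,0,0,0,0,0.010002],[0,0,0,0,0,0,0.010004],[0,0,0,0,0,0,0.010006],[0,0,0,0,0,0,0.010006]]' 20|grep grip_f; python3 -c "$S"
python3 -m jog '[[0,0,0,0,0,0,0.010008],[0,0,0,0,0,0,0.01001],[0,0,0,0,0,0,0.010012],[0,0,0,0,0,0,0.010014],[0,0,0,0,0,0,0.010016]]' 20|grep grip_f; python3 -c "$S"
python3 -m jog '[[0,0,0,0,0,0,0.010018],[0,0,0,0,0,0,0.01002],[0,0,0,0,0,0,0.010022],[0,0,0,0,0,0,0.010024],[0,0,0,0,0,0,0.010024]]' 20|grep grip_f; python3 -c "$S"
```

```text
grip_force: 0.7
28.5 [ 0.36  0.28 -1.09] [ 0.067 -0.101  0.003] 0.7008281350135803
grip_force: 0.5
29.0 [-0.49  0.78 -0.34] [ 0.063 -0.105 -0.01 ] 0.4722219379618764
grip_force: 0.2
29.5 [ 0.04 -1.25 -0.57] [ 0.109 -0.128 -0.045] 0.21297460771165788
grip_force: 0.1
30.0 [-0.26  0.38 -0.49] [ 0.102 -0.034 -0.002] 0.12369647563900799
```

Nearly free. Open slowly, then withdraw straight back along the tool.

```bash
S='from rig import sense
s=sense();print(s["time_s"],s["force"].round(2),s["wrist_torque"].round(3),s["grip_force"])'
python3 -m jog '[[0,0,0,0,0,0,0.01003],[0,0,0,0,0,0,0.01004],[0,0,0,0,0,0,0.01006],[0,0,0,0,0,0,0.0101],[0,0,0,0,0,0,0.0102]]' 20|grep grip; python3 -c "$S"
python3 -m jog '[[0,0,0,0,0,0,0.0104],[0,0,0,0,0,0,0.0108],[0,0,0,0,0,0,0.0115],[0,0,0,0,0,0,0.013],[0,0,0,0,0,0,0.015]]' 20|grep grip; python3 -c "$S"
python3 -m jog '[[0,0,0,0,0,0,0.02],[0,0,0,0,0,0,0.025],[0,0,0,0,0,0,0.03],[0,0,0,0,0,0,0.035],[0,0,0,0,0,0,0.04]]' 20|grep grip; python3 -c "$S"
python3 -m jog '[[0,0,0,0,0,0,0.045],[0,0,0,0,0,0,0.045],[0,0,0,0,0,0,0.045]]' 20; python3 -c "$S"
```

```text
grip_width: 0.118
grip_force: 0.1
30.5 [ 0.13 -0.16 -0.49] [ 0.032 -0.075 -0.007] 0.06867235293611884
grip_width: 0.176
grip_force: 0.0
31.0 [0.18 0.86 0.07] [ 0.001 -0.1    0.077] 0.0
grip_width: 0.468
grip_force: 0.0
31.5 [ 0.17  0.22 -0.06] [ 0.05  -0.081 -0.034] 0.0
time_s: 31.8
eef_pos: [486.5, -152.9, 214.4]
ee_rot: [0.009, 0.991, 0.105, -0.083]
force: [-0.7, 0.4, -0.1]
grip_width: 0.532
grip_force: 0.0
31.8 [-0.72  0.41 -0.11] [-0.02  -0.103  0.029] 0.0
```

Released: the free-tool torque stays near −0.09, which confirms the offset assumption. Withdraw and let everything settle.

```bash
python3 -m jog '[[0,0,-0.004,0,0,0,0.045],[0,0,-0.008,0,0,0,0.045],[0,0,-0.012,0,0,0,0.045],[0,0,-0.015,0,0,0,0.045],[0,0,-0.015,0,0,0,0.045]]'
python3 -m jog '[[0,0,-0.015,0,0,0,0.045],[0,0,-0.015,0,0,0,0.045],[0,0,-0.015,0,0,0,0.045],[0,0,0,0,0,0,0.045],[0,0,0,0,0,0,0.045]]'
for i in 1 2 3 4; do python3 -m jog '[[0,0,0,0,0,0,0.045],[0,0,0,0,0,0,0.045],[0,0,0,0,0,0,0.045],[0,0,0,0,0,0,0.045],[0,0,0,0,0,0,0.045]]'|grep -E 'time|^force'; done
python3 -c "
from rig import finish_job;print(finish_job())"
```

```text
time_s: 32.3
eef_pos: [495.6, -151.0, 269.2]
ee_rot: [0.009, 0.991, 0.105, -0.083]
force: [-0.4, -0.2, -0.5]
grip_width: 0.528
grip_force: 0.0
time_s: 32.8
eef_pos: [502.7, -149.4, 312.1]
ee_rot: [0.009, 0.991, 0.105, -0.083]
force: [-0.7, -0.2, -0.6]
grip_width: 0.526
grip_force: 0.0
time_s: 33.3
force: [-0.6, 0.1, -0.4]
time_s: 33.8
force: [-0.9, 1.0, 0.2]
time_s: 34.3
force: [-0.5, -1.0, -0.5]
time_s: 34.8
force: [-0.4, 0.2, -0.4]
the job is handed in; nothing more can be done
None
```

I hung the pan by its hook on the balance rod with the cube in its tray, released it gently and handed the job in at about 35 s; the camera budget ran out before release, so the final hang is judged from force readings only, not seen, and the hand-in gave no verdict.

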